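# Pick the tall parts canister from behind the rack's rail

### The job

Take the tall round canister out of the little white rack: lift it straight up until its foot is above the front rail, then draw it forward over the rail towards the robot and stand it upright in the empty compartment of the blue order tote, holding it until it stands on the tote's floor (no dropping). Leave the short round canister standing where it is in the rack.

Things in the scene. Friction and masses are not known exactly. Their poses are not given: they have to be found in the camera images.
- canister: Tall round canister: straight cylinder, 46 mm diameter, 120 mm tall, rigid grey plastic, black cap (top 22 mm, same diameter), blank paper band; 0.17 to 0.35 kg. Stands upright on the rack's board, one of four items there. Origin at the centre of its underside, z up its axis; its yaw means nothing.
- short_canister: Short round canister: same look and 46 mm diameter, only 75 mm tall. Stands on the same board. Origin at the centre of its underside, z up. Also in that row, about 105 mm apart in any order, stand a square grey tub (40 x 40 mm, 115 mm tall, black lid) and a carton (70 x 45 mm, 55 mm tall).
- rack: Fixed low white rack, 140 mm deep (x), 440 mm wide (y). Origin on the table under its centre; -x is the front, facing the robot; y runs along it. Board's upper face 50 mm above the table. Front rail along the whole width: inner face x = -62 mm, outer -70 mm, top 85 mm above the table. End panels 85 mm high; back strip 75 mm, inner face x = +64 mm. Items stand in one row near x = 0.
- free_half (a point): Centre of the floor of the empty compartment of the blue order tote, 4 mm above the table; axes are the tote's. Compartment 132 mm (x) by 114 mm (y) inside, on the tote's +y side. Tote: fixed in front of the rack, 140 x 240 mm, walls 60 mm high, 4 mm thick, one dividing wall across the middle; its other half holds a carton 45 mm tall.
Mind the look-alikes: they are no part of the job. Leave any pink, purple or red look-alike of the short_canister alone.

How it is judged:
By the outcome, as a careful person would: the job done as asked, in the order asked, and still so for the second after the job is handed in, with the robot touching nothing.
It also fails if it takes over 38 s, if anything falls off the work surface, if the arm or the gripper's body presses on something with over 40 N, if the wrist force passes 120 N, or if a joint passes its speed limit or range.

### The arm

A 6-joint arm with a two-finger parallel gripper is mounted at the origin on the work surface. World frame = base frame: x ahead of the robot, y to its left, z up, the work surface at z = 0. Lengths are in mm, angles in rad, forces in N, time in s.
With the tool pointing down it reaches from about 400 to 925 mm from the base axis. Payload 3.4 kg.
Tool frame: the origin (TCP) lies midway between the tips of the shut fingers; the grasp point (between the pads) lies 19 mm behind it (manip.hold_point_z is the distance from the TCP to the grasp point, in mm); z points along the fingers, y is the direction in which the jaws open and shut (so a half turn about z gives the same grasp; the last joint's range is limited). The gripper opens to 85 mm and grips with 20 to 120 N. Pads are 22 mm wide; open, the fingers measure 114 mm over their backs; the gripper's body (76 mm by 85 mm) begins 54 mm behind the grasp point. The pads swing forward as they close: fully open they stand 13 mm farther back than shut.
Start: joints at [1.188, 0.307, 1.506, -0, 1.328, -0.073], TCP at [174.775, 547.8, 203.105] pointing down, gripper open.
Joint ranges: [-3.12, 3.12], [-1.05, 2.28], [0.14, 2.33], [-1.42, 4.57], [0.1, 2.73], [-2.68, 2.68]. Speed limits (rad/s): [2.57, 2.57, 3.14, 3.14, 3.14, 3.14].

### API

Orientations are given as a rotation vector (axis times angle).
In Python, from station import manip, grab_frame gives the robot as it stands. Calls block until the motion is done:
- manip.goto(position, orientation): joint-space move of the TCP to a pose.
- manip.move_l(position, vel=150, rot=None, threshold=None): straight line of the TCP; rot=None keeps the orientation; vel is the mean speed in mm/s. With threshold (N) it stops when the force on the tool has changed by that much, and returns True; else False.
- manip.movej(angles): joint-space move.
- manip.release() and manip.clamp(squeeze=None): open the fingers fully, or close them until they stop; squeeze is the grip in N (None keeps the last).
- manip.wait(seconds).
- manip.inverse_kinematics(position, orientation): joint angles nearest the present ones, or None.
- grab_frame(name): name is "scene" or "side" or "wrist"; returns a dict with "img" (480x640x3 uint8, red, green, blue), "fx", "fy", "cx", "cy" (pixels), "distortion" ([k1, k2, p1, p2, k3] as OpenCV has them; the pictures are not rectified), "eye" and "orientation" of the camera in the world. Camera axes: x right, y up, looking along -z (the intrinsics and any distortion apply to the point x, -y, -z); pixel columns grow to the right and rows downward; lengths in mm; the calibration is good to about 2 mm. A picture is of the moment at which its call begins. There is no depth.
A pose or a line that the arm cannot do raises manip.PlanningError and nothing moves.
- manip.close_job(): hands the job in, once; it reports no verdict.
Readings, each from a call of its own:
- manip.get_time_s(): time.
- manip.get_qpos(): joint angles.
- manip.get_joint_vel(): joint speeds.
- manip.get_tau(): joint torques, N m.
- manip.get_eef_pos(): TCP position.
- manip.get_tcp_rot(): TCP orientation.
- manip.get_wrist_force(): force on the tool from outside, world axes, zero at the start.
- manip.get_ft_torque(): the same for the moment, N m.
- manip.get_gripper_width(): finger opening in mm.
Only numpy, scipy, OpenCV 4.12 (cv2) and the standard library are available. Lean on these libraries where they do the work, as an engineer would, in place of code of your own. Each camera call takes 0.05 s, during which the arm holds its last target.

## Working session

There is one attempt and no reset: what is moved stays moved. The work goes in short steps, each a Python script; the robot and the scene stay as the last script left them, time stands still between calls to the robot, and variables do not carry over. Pictures are saved under pics/ and viewed, and the job is handed in when it is done.

```bash
mkdir -p pics; ls
cat > h.py <<'E'
import numpy as np, cv2
from scipy.spatial.transform import Rotation as R
from station import manip, grab_frame
def snap(n,f):
    g=grab_frame(n); cv2.imwrite(f'pics/{f}.png',g['img'][:,:,::-1]); np.save(f'pics/{f}.npy',g,allow_pickle=True); return g
def load(f): return np.load(f'pics/{f}.npy',allow_pickle=True).item()
def rot(o):
    o=np.array(o,float)
    return o if o.shape==(3,3) else (R.from_rotvec(o) if o.size==3 else R.from_quat(o)).as_matrix()
def K(g): return np.array([[g['fx'],0,g['cx']],[0,g['fy'],g['cy']],[0,0,1.]])
def ray(g,u,v):
    p=cv2.undistortPoints(np.array([[[u,v]]],float),K(g),np.array(g['distortion'],float))[0,0]
    d=rot(g['orientation'])@np.array([p[0],-p[1],-1]); return np.array(g['eye'],float),d/np.linalg.norm(d)
def onz(g,u,v,z):
    e,d=ray(g,u,v); return e+d*(z-e[2])/d[2]
def proj(g,P):
    c=(np.atleast_2d(P)-np.array(g['eye']))@rot(g['orientation']); c=c*[1,-1,-1]
    return cv2.projectPoints(c,np.zeros(3),np.zeros(3),K(g),np.array(g['distortion'],float))[0][:,0]
E
python3 - <<'E'
from h import *
for n in("scene","side","wrist"):
    g=snap(n,n+'0'); print(n,g['eye'],g['orientation'],g['fx'],g['distortion'])
print(manip.get_time_s(),manip.get_tcp_rot(),manip.hold_point_z)
E
```

```text
pics
scene [1043.25327025 -163.68957473  834.94521864] [0.54209249 0.3463333  1.10572999] 589.5573070684286 [-0.05451365  0.          0.          0.          0.        ]
side [   3.79527144 -330.40617134  565.70387085] [ 0.84033739 -0.45066174 -0.90287988] 539.2045244957459 [-0.01109182  0.          0.          0.          0.        ]
wrist [102.86027131 570.45385884 372.90938155] [-0.26069296 -0.18763994  1.2533297 ] 391.3678565815412 [-0.07564516  0.          0.          0.          0.        ]
0.15 [-4.83046723e-01 -3.10386954e+00  2.49544575e-03] 18.700000000000003
```

View pics/scene0.png

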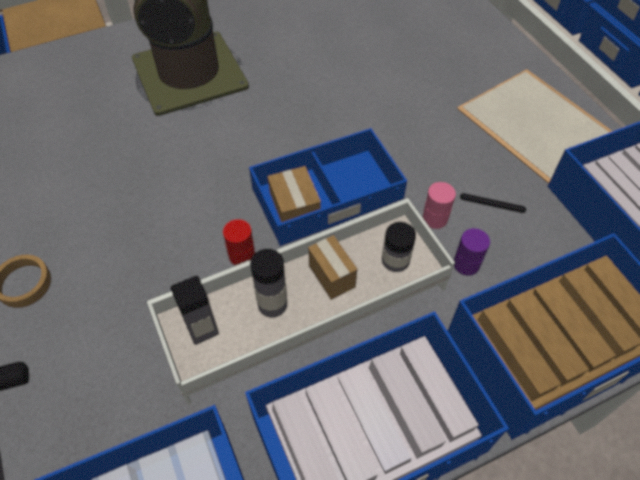

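View pics/side0.png

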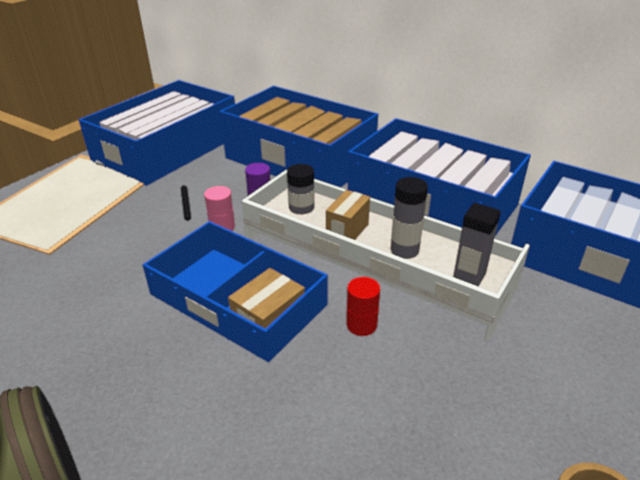

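View pics/wrist0.png

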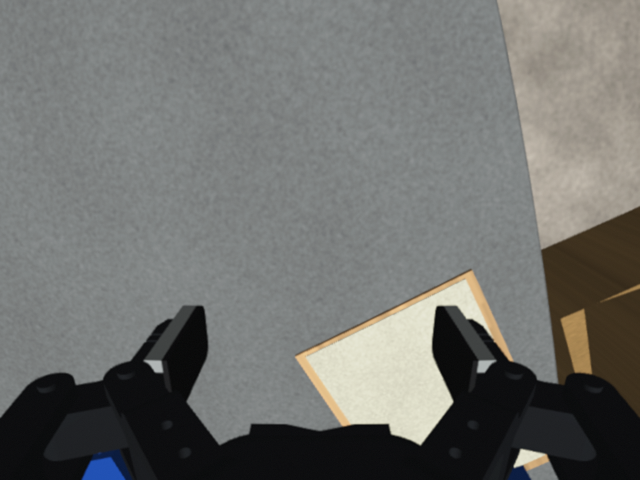

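Run:
```python
from h import *
for n,(x0,y0,x1,y1) in dict(scene=(130,110,470,400),side=(130,150,540,370)).items():
    g=load(n+'0'); im=g['img'][y0:y1,x0:x1,::-1]
    s=min(800/(x1-x0),600/(y1-y0)); im=cv2.resize(im,None,fx=s,fy=s,interpolation=cv2.INTER_CUBIC)
    for k in range((x0//50+1)*50,x1,50): cv2.putText(im,str(k),(int((k-x0)*s),10),0,.4,(0,255,255)); cv2.line(im,(int((k-x0)*s),12),(int((k-x0)*s),20),(0,255,255))
    for k in range((y0//50+1)*50,y1,50): cv2.putText(im,str(k),(0,int((k-y0)*s)),0,.4,(0,255,255))
    cv2.imwrite(f'pics/{n}z.png',im); print(n,s)
G=[load('scene0'),load('side0')]
# dark cap + whole canister masks; blue of the tote
for g,(a,b,c,d),nm in((G[0],(245,245,292,318),'scene'),(G[1],(385,172,432,262),'side')):
    im=g['img'].astype(int); sub=im[b:d,a:c]
    m=((sub.max(2)<62)).astype(np.uint8); 
    n,l,s,ce=cv2.connectedComponentsWithStats(m)
    for i in range(1,n):
        if s[i,4]>100: print(nm,s[i]+[a,b,0,0,0],ce[i]+[a,b])
r=lambda g,L,z:[print(p,onz(g,*p,z).round(1)) for p in L]
print('rack');r(G[0],[(150,302),(407,204),(452,266),(181,384)],85);r(G[1],[(245,206),(499,297),(526,247)],85)
print('tote');r(G[0],[(251,176),(373,131),(405,184),(280,236)],60);r(G[1],[(146,266),(208,224),(327,275),(270,333)],60)
```

```text
scene 2.0689655172413794
side 1.951219512195122
scene [ 251  249   33   46 1244] [267.5562701  270.95980707]
side [395 177  33  41 814] [410.21867322 191.68427518]
rack
(150, 302) [ 569.3 -217.6   85. ]
(407, 204) [565.8 208.9  85. ]
(452, 266) [697.5 212.6  85. ]
(181, 384) [ 707.  -212.9   85. ]
(245, 206) [541.1 197.8  85. ]
(499, 297) [ 563.4 -223.    85. ]
(526, 247) [ 691.2 -217.7   85. ]
tote
(251, 176) [384.3   5.8  60. ]
(373, 131) [375.  248.4  60. ]
(405, 184) [510.4 239.7  60. ]
(280, 236) [522.5   3.5  60. ]
(146, 266) [363.2 238.3  60. ]
(208, 224) [493.9 239.5  60. ]
(327, 275) [497.2   5.7  60. ]
(270, 333) [361.3   1.3  60. ]
```

View pics/scenez.png

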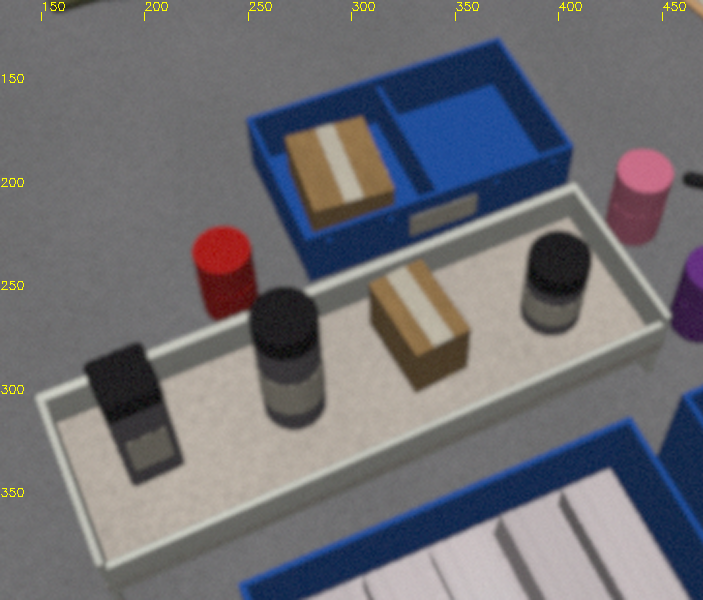

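View pics/sidez.png

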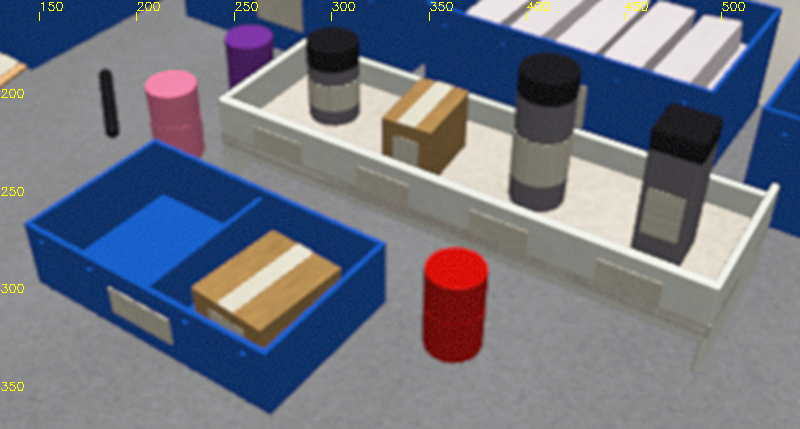

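Run:
```python
from h import *
G=[load('scene0'),load('side0')]
z=lambda n,p:(130+p[0]/2.069,110+p[1]/2.069) if n==0 else (130+p[0]/1.951,150+p[1]/1.951)
def r(n,L,h):
    for p in L: q=z(n,p); print(n,onz(G[n],*q,h).round(1)[:2])
print('rack');r(0,[(38,397),(575,186),(668,318),(103,567)],85);r(1,[(717,289),(222,100),(308,40),(777,187)],85)
print('tote');r(0,[(248,120),(498,40),(570,147),(305,235)],60);r(1,[(268,352),(27,226),(155,141),(384,244)],60)
# canister: cap top ellipse centre (z 170) both views, foot
def tri(a,b):
    (e1,d1),(e2,d2)=ray(G[0],*a),ray(G[1],*b); t=np.linalg.lstsq(np.c_[d1,-d2],e2-e1,rcond=None)[0]
    p,q=e1+t[0]*d1,e2+t[1]*d2; return ((p+q)/2).round(1),np.linalg.norm(p-q).round(1)
a,b=z(0,(283,307)),z(1,(549,71))
print('cap',a,b,onz(G[0],*a,170).round(1),onz(G[1],*b,170).round(1),tri(a,b))
a,b=z(0,(295,411)),z(1,(537,194))
print('foot',onz(G[0],*a,50).round(1),onz(G[1],*b,50).round(1))
# colour masks: tote rim/ floor of the free half
for g,(x0,y0,x1,y1) in((G[0],(310,140,410,215)),(G[1],(150,220,270,300))):
    hsv=cv2.cvtColor(g['img'],cv2.COLOR_RGB2HSV)[y0:y1,x0:x1]
    m=((hsv[...,0]>100)&(hsv[...,0]<125)&(hsv[...,2]>165)&(hsv[...,1]>120)).astype(np.uint8)
    n,l,s,c=cv2.connectedComponentsWithStats(m)
    i=1+s[1:,4].argmax(); cnt=cv2.findContours((l==i).astype(np.uint8),0,2)[0][0]
    ap=cv2.approxPolyDP(cnt,4,True)[:,0]+[x0,y0]; print('floor',s[i],[(tuple(p),onz(g,*p,4).round()[:2]) for p in ap])
```

```text
rack
0 [ 568.1 -219.7]
0 [559.  214.5]
0 [694.6 215.9]
0 [ 706.4 -214.4]
1 [ 560.2 -222.1]
1 [550.9 209. ]
1 [674. 212.]
1 [ 695.9 -219.5]
tote
0 [366.2  10.5]
0 [369.4 246.5]
0 [505.  243.7]
0 [497.9   9. ]
1 [362.9   7. ]
1 [361.7 241.2]
1 [498.8 241. ]
1 [496.9   5.9]
cap (266.78105364910584, 258.3808603189947) (411.3941568426448, 186.3915940543311) [623.  -50.3 170. ] [618.5 -56.8 170. ] (array([622.6, -52.4, 167.7]), np.float64(5.0))
foot [634.3 -54.9  50. ] [627.5 -54.2  50. ]Traceback (most recent call last):
  File "<stdin>", line 21, in <module>
ValueError: attempt to get argmax of an empty sequence
```

Run:
```python
from h import *
print(manip.inverse_kinematics([545,-53,260],[0,np.pi,0]))
manip.goto([545,-53,260],[0,np.pi,0])
g=snap('wrist','w1'); print(manip.get_time_s(),g['eye'],manip.get_eef_pos())
print(proj(g,[[623,-53,170],[627,-53,50]]))
```

```text
[-0.174087    0.22945281  1.47152335  0.          1.4406165  -1.74488333]
2.7083 [469.67535772 -52.26273524 430.56710403] [545.00212228 -52.1389079  259.90331301]
[[318.22086472 328.77617616]
 [318.60525329 272.84765115]]
```

View pics/w1.png

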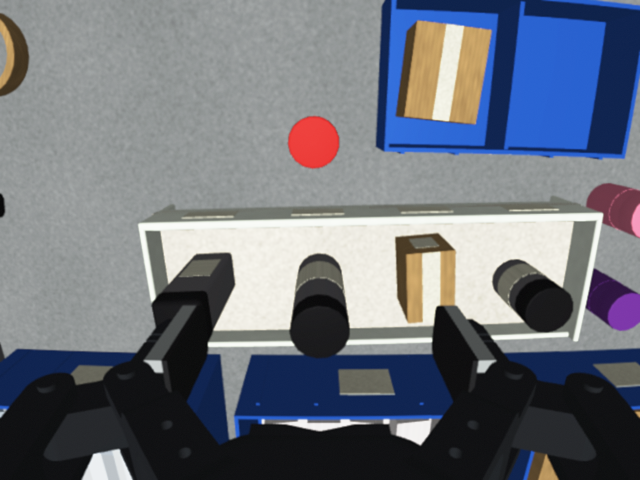

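The wrist view shows the canister's cap at (320,327), about 2 px from its predicted position. Free tote half's floor spans about (525..605, 15..150). Refining both.

Run:
```python
from h import *
g=load('w1')
im=g['img']; m=(im.max(2)<60).astype(np.uint8)[255:360,280:360]
n,l,s,c=cv2.connectedComponentsWithStats(m); i=1+s[1:,4].argmax(); print(s[i]+[280,255,0,0,0],c[i]+[280,255])
for v in(325,327,329): print(onz(g,320,v,170).round(1))
x0,y0=370,0; sub=im[:180,370:].copy()
sub=cv2.resize(sub[:,:,::-1],None,fx=2.9,fy=2.9,interpolation=cv2.INTER_CUBIC); cv2.imwrite('pics/w1z.png',sub)
hsv=cv2.cvtColor(im,cv2.COLOR_RGB2HSV)[:165,500:640]
m=((hsv[...,0]>100)&(hsv[...,0]<125)&(hsv[...,2]>165)).astype(np.uint8)
n,l,s,c=cv2.connectedComponentsWithStats(m);i=1+s[1:,4].argmax(); 
cnt=cv2.findContours((l==i).astype(np.uint8),0,2)[0][0]; ap=cv2.approxPolyDP(cnt,4,True)[:,0]+[500,0]
print([(tuple(map(int,p)),onz(g,*map(float,p),4).round()[:2]) for p in ap])
```

```text
[ 290  279   59   79 3713] [319.37436036 319.18987342]
[619.8 -51.7 170. ]
[621.5 -51.7 170. ]
[623.2 -51.7 170. ]
[((521, 2), array([354., 150.])), ((505, 149), array([501., 150.])), ((500, 154), array([507., 145.])), ((624, 158), array([508., 292.])), ((639, 55), array([397., 290.])), ((621, 155), array([504., 288.])), ((506, 149), array([501., 151.])), ((586, 147), array([497., 243.])), ((605, 24), array([369., 245.])), ((524, 16), array([367., 155.]))]
```

View pics/w1z.png

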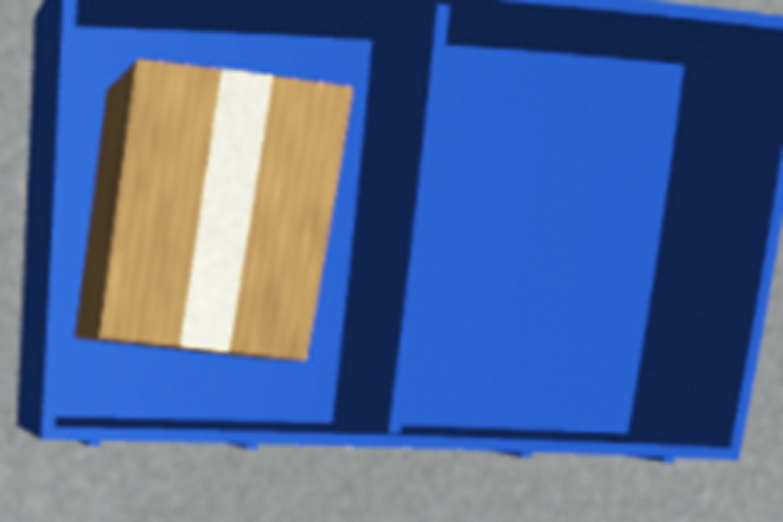

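Run:
```python
from h import *
manip.move_l([622,-52,250],vel=200)
t=manip.move_l([622,-52,124],vel=120,threshold=12); print('touch',t,manip.get_eef_pos(),manip.get_time_s())
if not t:
    f0=manip.get_wrist_force()
    manip.clamp(squeeze=60); print('w',manip.get_gripper_width(),manip.get_wrist_force()-np.array(f0))
    p=manip.get_eef_pos()
    manip.move_l([p[0],p[1],p[2]+65],vel=90)
    print(manip.get_gripper_width(),np.array(manip.get_wrist_force())-f0,manip.get_eef_pos(),manip.get_time_s())
snap('side','s2');snap('scene','c2')
```

```text
touch False [622.71014675 -52.12761642 124.93728395] 4.45
w 44.3495091473123 [-0.55909771 -0.14973255  4.01002731]
43.892721531001904 [-0.79914126 -0.12406975 -3.71181707] [622.32569652 -52.09314542 189.24961539] 5.8
```

View pics/s2.png

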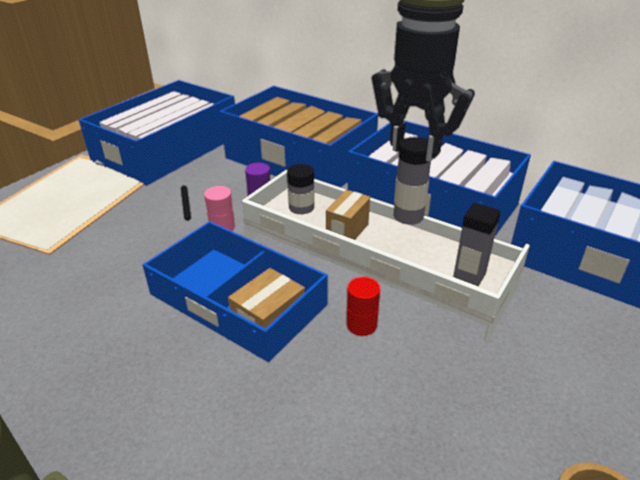

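View pics/c2.png

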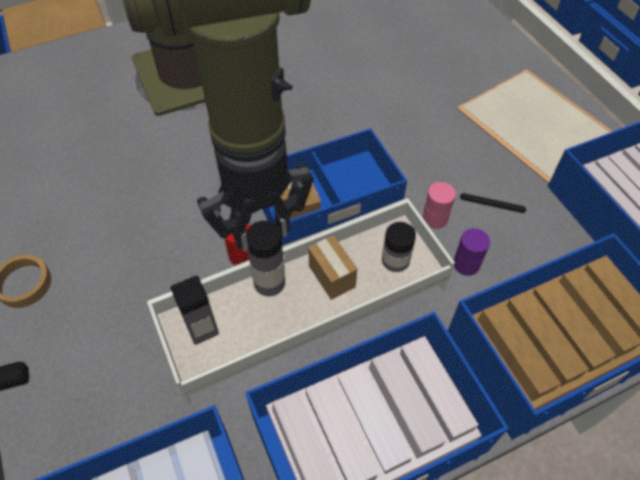

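The canister hangs upright in the fingers, cap at (413,150) and foot near (411,221) in the side view, about 114 mm above the table. The others are undisturbed. Next: draw it forward and lower it.

Run:
```python
from h import *
manip.move_l([490,-52,191],vel=150)
manip.move_l([433,185,191],vel=180)
manip.move_l([433,185,125],vel=100)
print(manip.get_gripper_width(),manip.get_eef_pos(),manip.get_time_s(),manip.get_tcp_rot())
snap('side','s3');snap('scene','c3')
```

```text
43.56952144926227 [433.57208936 185.01994291 125.36910028] 9.25 [4.48772283e-04 3.14076981e+00 3.82368321e-04]
```

View pics/s3.png

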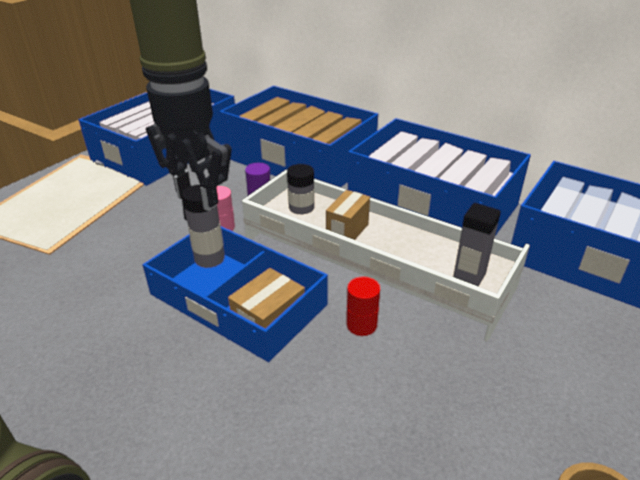

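View pics/c3.png

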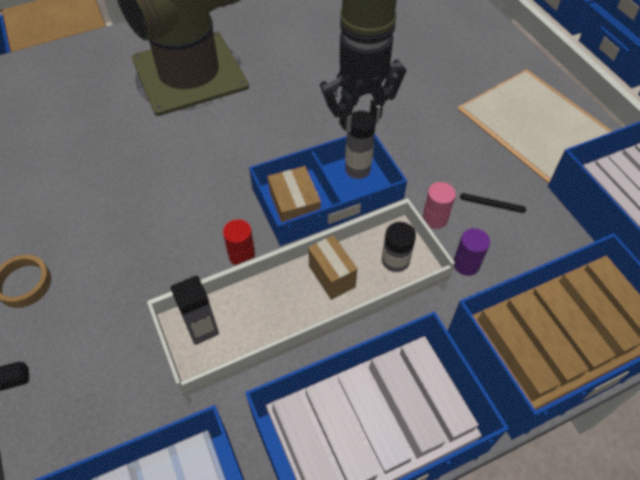

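Both views show the canister hanging inside the free half, at (207,235) in side and (359,145) in scene. Checking tilt and height before lowering.

Run:
```python
from h import *
for n in('s3','c3'):
    g=load(n); print(n,proj(g,[[433,185,50],[433,185,110],[433,185,170]]).round(1).tolist())
    p=proj(g,[[433,185,100]])[0].astype(int); x,y=max(p[0]-55,0),p[1]-75
    im=g['img'][y:y+150,x:x+110].copy()[:,:,::-1].copy()
    im=cv2.resize(im,None,fx=4,fy=4,interpolation=cv2.INTER_CUBIC)
    for d in((-23,0),(23,0),(0,-23),(0,23)):
        a,b=((proj(g,[[433+d[0],185+d[1],z]])[0]-[x,y])*4 for z in(50,170)); cv2.line(im,tuple(map(int,a)),tuple(map(int,b)),(0,255,255),1)
    cv2.imwrite(f'pics/{n}z.png',im)
a,b=cv2.imread('pics/s3z.png'),cv2.imread('pics/c3z.png'); cv2.imwrite('pics/t3.png',cv2.resize(np.hstack([a,b]),(800,545)))
```

```text
s3 [[206.6, 259.6], [201.0, 227.6], [195.0, 192.4]]
c3 [[356.0, 166.9], [357.8, 143.1], [359.7, 117.0]]
```

View pics/t3.png

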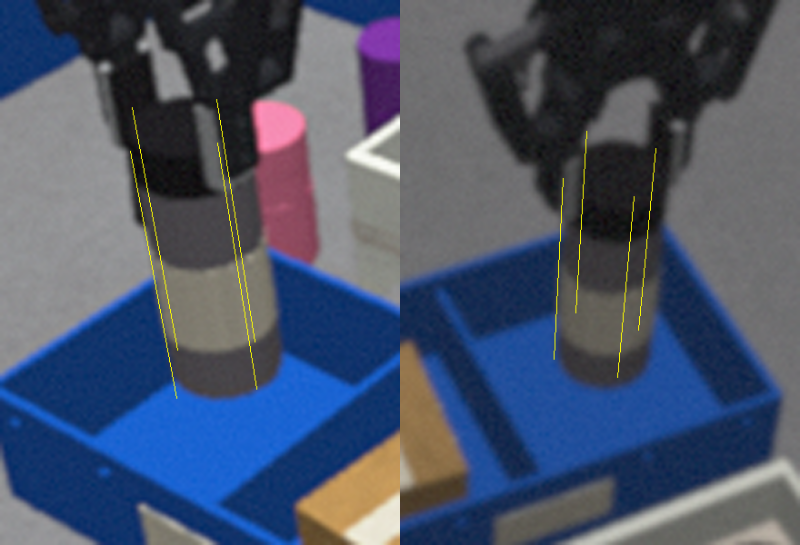

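Upright within about a degree. Lowering until contact.

Run:
```python
from h import *
t=manip.move_l([433,185,92],vel=80,threshold=6); print(t,manip.get_eef_pos())
if not t:
    f0=np.array(manip.get_wrist_force())
    t=manip.move_l([433,185,70],vel=20,threshold=5)
    manip.wait(.1)
    print(t,manip.get_eef_pos(),np.array(manip.get_wrist_force())-f0,manip.get_time_s(),manip.get_gripper_width())
snap('side','s4');snap('scene','c4')
a,b=[load(n)['img'][:,:,::-1] for n in('s4','c4')]
cv2.imwrite('pics/t4.png',cv2.resize(np.hstack([a[150:350,130:330],b[80:280,240:440]]),(800,400),interpolation=cv2.INTER_CUBIC))
```

```text
False [433.11487482 185.06937209  92.02826264]
True [432.91635233 184.9706523   78.96143236] [ 0.63391672 -0.04732894  8.02868161] 10.7083 43.763483812074746
```

View pics/t4.png

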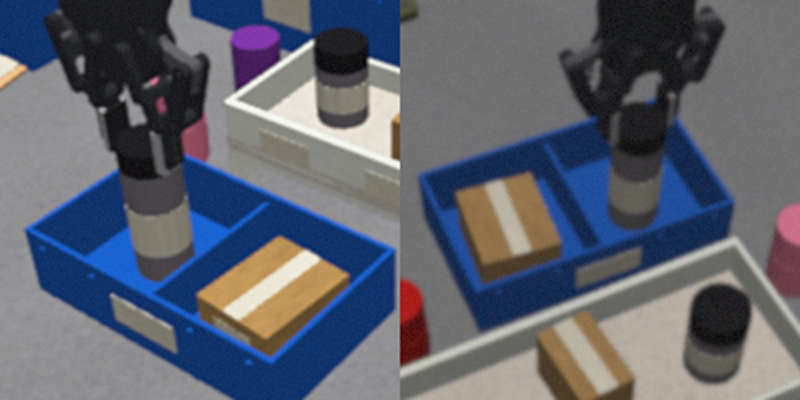

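Contact came at TCP z = 79, as predicted for foot-on-floor. The picture shows the canister inside the free half and standing on its floor. Now release and retreat upward.

Run:
```python
from h import *
manip.release(); manip.wait(.3)
manip.move_l([433,185,120],vel=60); manip.move_l([433,185,260],vel=150)
manip.goto([420,-120,300],[0,np.pi,0]); manip.wait(.3)
print(manip.get_time_s(),manip.get_gripper_width(),manip.get_wrist_force())
snap('side','s5');snap('scene','c5')
a,b=[load(n)['img'][:,:,::-1] for n in('s5','c5')]
cv2.imwrite('pics/t5.png',cv2.resize(np.hstack([a[130:330,130:530],b[80:280,140:540]]),(800,200)))
```

```text
15.0083 85.63102256421986 [ 0.05923585 -0.72331154  0.25980991]
```

View pics/s5.png

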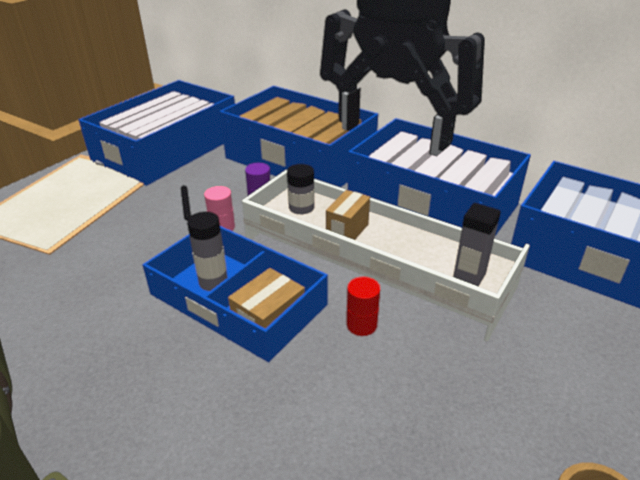

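View pics/c5.png

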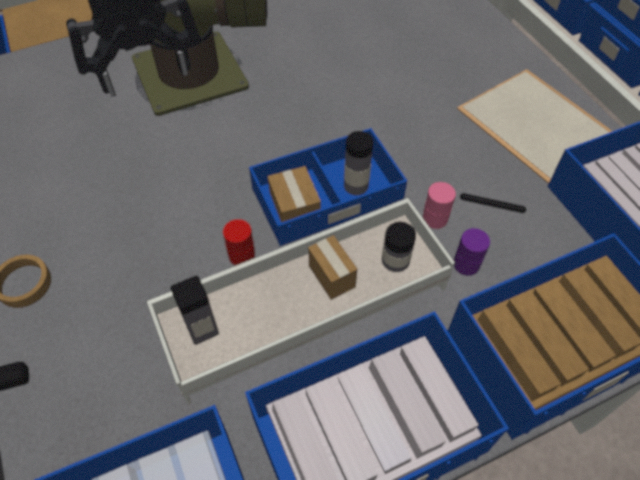

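The canister stands upright in the free half of the tote (side (207,250), scene (358,160)). The short canister, tub, carton and look-alikes are where they were.

```bash
python3 -c "
from station import manip
manip.close_job()"
```

```text
the job is handed in; nothing more can be done
```

The tall canister now stands upright in the empty compartment of the blue tote, and I handed the job in at about 15 s of robot time.

I gripped the canister near its cap and lifted it straight up 64 mm, so its foot was at about 114 mm against the 85 mm rail. I then drew it forward over the rail, lowered it until it touched the tote's floor, and only then opened the fingers and retreated.

- **Landing:** contact came at TCP height 79.0 mm, which matches the height I calculated for the foot resting on the tote's floor.
- **Final pictures:** both fixed cameras show the canister upright in the tote. The short canister, the tub, the carton and the look-alikes appear unmoved, and the gripper is clear of everything.
- **Disagreements:** hand-read rack and tote corners differed between the two fixed cameras, mostly by 3 to 12 mm and by up to about 20 mm at the rack's far corner. I used the wrist camera to settle the canister and tote positions. The gripper read about 44 mm on the 46 mm canister, but it did not slip.

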